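# Hang up the template and close the battery module

### The arm

A 6-joint arm with a two-finger parallel gripper is mounted at the origin on the work surface. World frame = base frame: x ahead of the robot, y to its left, z up, the work surface at z = 0. Lengths are in mm, angles in rad, forces in N, time in s.
With the tool pointing down it reaches from about 400 to 925 mm from the base axis. Payload 12.5 kg.
Tool frame: the origin (TCP) lies at the very end of the fingers, on their centre line; the grasp point (between the pads) lies 19 mm behind it; z points along the fingers, y is the direction in which the jaws open and shut (so a half turn about z gives the same grasp; the last joint's range is limited). The gripper opens to 95 mm and grips with 3 to 60 N. Pads are 20 mm wide; open, the fingers measure 119 mm over their backs; the gripper's body (75 mm by 180 mm) begins 59 mm behind the grasp point.
Start: joints at [1.117, 0.491, 1.559, -0, 1.092, -0.106], TCP at [213.003, 587.602, 214.661] pointing down, gripper open.
Joint ranges: [-3.1, 3.1], [-0.84, 2.19], [0.05, 2.79], [-1.13, 4.28], [0.06, 2.93], [-2.69, 2.69]. Speed limits (rad/s): [2.22, 2.22, 2.79, 3.14, 3.14, 3.14].

### API

Orientations are given as [roll, pitch, yaw] about the fixed x, y, z axes, in that order (R = Rz(yaw) Ry(pitch) Rx(roll)).
In Python, from cell import env gives the robot as it stands.
- The arm moves only by the shell command python3 -m pendant 'ROWS'. ROWS is JSON, a list that holds one entry, the list of rows, each a list of 5 numbers: the opening, from 0 (shut) to 1 (fully open), then the shift along the tool's x, y, z in m, then the turn about the tool's z in rad. A call has exactly 8 rows; each row is the pose to reach, as a shift and turn from the pose commanded when the call began, along the tool's axes at that moment; what a row does not reach only later rows make up. A row lasts 1/10 s, in which the tool goes at most 50 mm and 8.59 degrees, less where a joint would pass 70% of its speed; a pose out of reach is approached as far as the arm can. A call with a gripper value outside its range is refused whole. The fingers move at their own pace and stop on an object; the grip force is fixed at half the most. Time passes only in rows, so rows that repeat a pose let the fingers close, or fill a call up. It gives the time, the measured TCP pose, the force and the opening at its end, in the units of the state.
- env.state(): the state, without advancing time (a new reading comes with each control period).
- env.read_camera(name): name is "scene" or "top" or "wrist"; returns a dict with "image" (480x640x3 uint8, blue, green, red), "range_z" (480x640 float32, mm along the optical axis (not along the pixel's ray), 0 where there is no reading), "fx", "fy", "cx", "cy" (pixels), "rvec" (rotation vector, rad) and "tvec" (3), from world to camera coordinates, as OpenCV has them; the wrist camera has in their place "tool_from_camera" (4x4, takes a point from camera to tool coordinates, whose origin is the TCP and whose axes are the flange's). Camera axes: x right, y down, z forward; pixel columns grow to the right and rows downward; lengths in mm; the calibration is good to about 2 mm. A picture is of the moment at which its call begins: read the wrist's pose just before it.
- env.job_done(): hands the job in, once; it reports no verdict.
The state is a dict: "t": time; "joints": joint angles; "qvel": joint speeds; "tau": joint torques, N m; "eef_pos": TCP position; "tcp_rot": TCP orientation; "ft_force": force on the tool from outside, world axes, zero at the start; "moment": the same for the moment, N m; "opening": opening from 0.0 (shut) to 1.0 (fully open).
Only numpy, scipy, OpenCV 4.12 (cv2) and the standard library are available. Lean on these libraries where they do the work, as an engineer would, in place of code of your own. Each camera call takes 0.05 s, during which the arm holds its last target. There are 200 camera calls.

### The job

The cells in the battery module are bolted up. Lift the alignment template out of the module's open bay by its upright handle and hang it by the middle of that handle on the hook stand, and slide the module's flat cover along its rails until it is fully closed over the bay. Leave everything released, and do not knock the jar, the wrench or the tape roll standing around out of place.

Things in the scene. Friction and masses are not known exactly. Their poses are not given: they have to be found in the camera images.
- module: Black battery-module case 190 (x) x 300 (y) mm, fixed on a round black disc (diameter 370, 18 thick) that moves with it. Origin: centre of the disc's underside, on the table; z up. Open bay in the +y half (170 x 130 mm inside, centre y = +75) with four silver cells, terminal tops z = 65; solid deck in the -y half under the open cover. Case top z = 82; rails along y at x = +-92, tops z = 96.
- cover (a joint): Slide of the flat white cover (180 x 150 x 6 mm, top 92 mm above the table) along the module's y, in m: 0 = fully closed over the bay, at its end stop; 0.135 = fully open. It moves to the module's +y as it closes, stays where it is left, friction about 2.5 N.
- cover_grip (a point): Centre of the top of the upright grey grip rib in the middle of the cover: rib 96 mm long along the module's x, 14 mm thick along y (the slide direction), 28 mm tall; this point is 120 mm above the table. Axes as the module's.
- template: Loose plywood alignment template, about 0.22 kg, 84 mm tall: slotted plate 136 (x) x 56 (y) x 8 mm with an upright closed rectangular handle as wide as the plate, in its x-z plane. Origin: centre of the plate's underside; z up. At the start the plate lies on the cell terminals in the bay and the handle stands up out of it.
- template_bar (a point): Middle of the underside of the handle's level bar, 70 mm above the plate's underside. Bar 136 mm long (template x), 14 thick (y), 14 tall (z, above this point). Opening below it 116 mm wide, 62 tall; legs 10 mm wide at x = +-63. To leave the middle free for the hook, grip the bar some 38 mm to one side of the middle. Axes as the template's.
- hook: Fixed steel hook stand: base plate 110 (x) x 130 (y) x 14 mm; post 16 mm in diameter at y = +50, 176 tall; from its top a level round prong, 10 mm in diameter, runs to y = -60, then turns up to a tip at y = -70, its top 15 mm above the prong's top (nothing is higher). Origin: centre of the base's underside; z up.
- hook_seat (a point): Point on the top of the level prong, 180 mm above the table, 60 mm from the post's axis and 50 mm from where the prong turns up: the place for the handle bar to rest. Axes as the hook's: the prong runs along y, its free end at -y, so the bar should lie along x.
- jar: Bystander: closed white screw jar with a black lid, diameter 60, height 80 mm; origin under its centre.
- wrench: Bystander: steel wrench lying on the table, about 180 mm long along its x.
- tape: Bystander: brown tape roll lying flat, diameter 70, height 30 mm; origin under its centre.
Things that resemble listed ones, but are neither listed nor needed, are in the scene too. There is more than one size of the template; the job needs the smaller.

How it is judged:
By the outcome, as a careful person would: the job done as asked, in the order asked, and still so for the second after the job is handed in, with the robot touching nothing.
It also fails if it takes over 54 s, if anything falls off the work surface, if the arm or the gripper's body presses on something with over 40 N, if the wrist force passes 120 N, or if a joint passes its speed limit or range.

## Working session

There is one attempt and no reset: what is moved stays moved. The work goes in short steps, Python scripts to look and compute and a shell command to move; the robot and the scene stay as the last step left them, time stands still between calls to the robot, and variables do not carry over. Pictures are saved under pics/ and viewed, about 8 in all and at most 12, crops included, and the job is handed in when it is done.

```bash
ls; mkdir -p pics; cat > h.py <<'E'
import numpy as np,cv2
from cell import env
def cam(n):
    s=env.state(); c=env.read_camera(n); c['s']=s
    K=np.array([[c['fx'],0,c['cx']],[0,c['fy'],c['cy']],[0,0,1]],float); c['K']=K
    if n=='wrist':
        from scipy.spatial.transform import Rotation as R
        T=np.eye(4);T[:3,:3]=R.from_euler('xyz',s['tcp_rot']).as_matrix();T[:3,3]=s['eef_pos']
        c['W']=T@np.array(c['tool_from_camera'])
    else:
        M=np.eye(4);M[:3,:3]=cv2.Rodrigues(np.array(c['rvec'],float))[0];M[:3,3]=np.ravel(c['tvec']);c['W']=np.linalg.inv(M)
    return c
def cloud(c):
    v,u=np.mgrid[0:480,0:640];z=c['range_z'].astype(float)
    p=np.stack([(u-c['cx'])/c['fx']*z,(v-c['cy'])/c['fy']*z,z],-1)
    w=p@c['W'][:3,:3].T+c['W'][:3,3]; w[z<=0]=np.nan
    return w
def ray(c,u,v,h):
    d=c['W'][:3,:3]@np.array([(u-c['cx'])/c['fx'],(v-c['cy'])/c['fy'],1]);o=c['W'][:3,3]
    return o+d*(h-o[2])/d[2]
E
python3 - <<'E'
from h import *
for n in('top','scene'):
    c=cam(n);cv2.imwrite(f'pics/{n}0.png',c['image'])
    np.savez(f'{n}0.npz',w=cloud(c),im=c['image'],W=c['W'],K=c['K'])
    print(n,c['W'].round(2).tolist(),c['fx'])
print(env.state())
E
```

```text
pics
top [[-0.0, -0.99, 0.1, 471.27], [-1.0, 0.0, 0.03, 180.75], [-0.03, -0.1, -0.99, 918.08], [0.0, 0.0, 0.0, 1.0]] 467.94075411709895
scene [[0.67, 0.52, -0.53, 1157.31], [0.75, -0.46, 0.48, -386.43], [0.01, -0.72, -0.7, 920.38], [0.0, 0.0, 0.0, 1.0]] 551.3145275400823
{'t': 0.1, 'joints': array([ 1.11738495e+00,  4.91443002e-01,  1.55938310e+00, -4.69312745e-06,
        1.09172753e+00, -1.05609925e-01]), 'qvel': array([-8.68693594e-05, -1.72459506e-03, -3.07134320e-03,  3.68337637e-04,
        8.47282914e-04,  1.12015196e-03]), 'tau': array([ 2.95050217e-03, -6.13623118e+01, -2.58605164e+01,  6.93787658e-02,
        4.70913586e-02, -7.29213502e-05]), 'eef_pos': array([212.90817789, 587.38348724, 214.15702073]), 'tcp_rot': array([-3.14063660e+00, -9.71602379e-05,  2.79379332e+00]), 'ft_force': array([-0.36203067,  0.74939798, -0.34730964]), 'moment': array([-0.0369902 ,  0.02839872,  0.01179664]), 'opening': 0.9993238073210259}
```

View pics/top0.png

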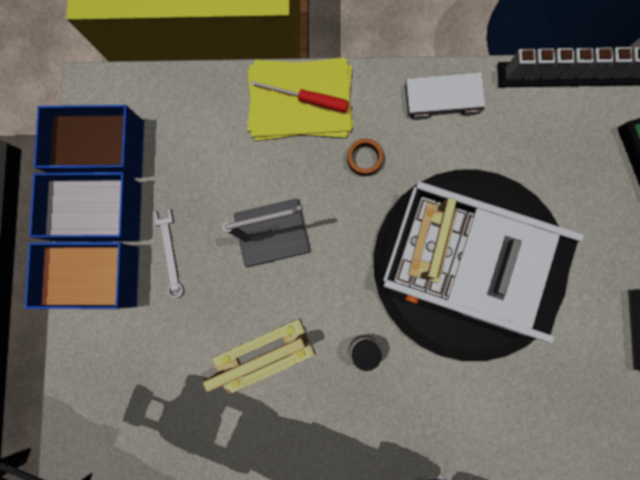

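View pics/scene0.png

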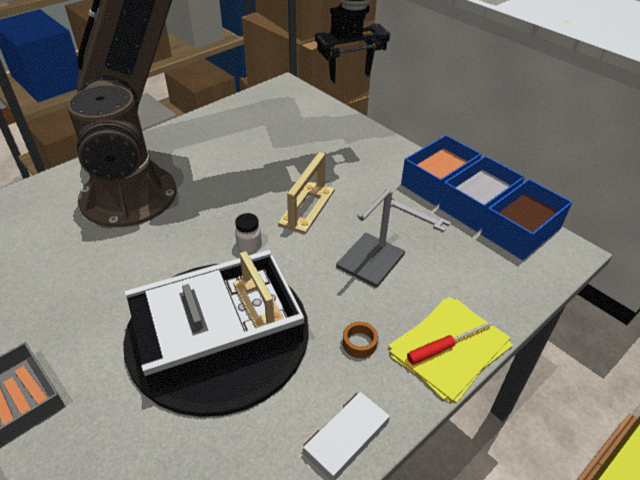

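The top view shows the module at about (475,262), with its grey rib at (505,267). The template bar in the bay is at (443,238). The hook stand is at (270,232), with its prong from about (228,227) to (298,209). The jar is at (367,352), the tape at (366,157) and the wrench at (170,255).

Two things could be taken for the template:
- The one standing in the bay at (443,238).
- A larger one standing on the table at (260,355).

The description (in the bay, smaller) picks the first. I'll measure it with the depth data.

```bash
python3 - <<'E'
from h import *
d=np.load('top0.npz');w=d['w'];im=d['im'];hsv=cv2.cvtColor(im,cv2.COLOR_BGR2HSV)
H,S,V=[hsv[...,i].astype(int) for i in range(3)]
def rect(name,m,box):
    u0,v0,u1,v1=box;k=np.zeros(m.shape,bool);k[v0:v1,u0:u1]=1;k&=m&np.isfinite(w[...,2])
    k=cv2.morphologyEx(k.astype('u1'),cv2.MORPH_OPEN,np.ones((2,2)))>0
    p=w[k]; 
    if len(p)<5: print(name,'none');return
    r=cv2.minAreaRect(p[:,:2].astype('f4'));b=cv2.boxPoints(r)
    e=b[1]-b[0];f=b[2]-b[1];L=e if np.hypot(*e)>np.hypot(*f) else f
    print(name,len(p),'c',np.round(r[0],1),'mean',p.mean(0).round(1),'size',np.round(r[1],1),'long axis deg',np.degrees(np.arctan2(L[1],L[0])).round(1),'z',np.percentile(p[:,2],[5,50,95]).round(1))
z=w[...,2]
rect('bar',(abs(z-149)<9)&(S>60),(400,180,480,300))
rect('rib',(abs(z-120)<8),(480,220,530,310))
rect('cover',(abs(z-92)<5)&(V>140)&(S<50),(440,180,580,345))
rect('case+rails',(z>70)&(z<110),(370,170,600,350))
rect('prong',(z>165)&(z<205),(210,190,320,250))
rect('base',(z>7)&(z<22),(225,190,315,275))
rect('decoybar',(z>60)&(S>60),(190,310,330,400))
rect('jar',(z>65)&(z<95),(340,325,390,375))
rect('tape',(z>20)&(z<40),(340,130,390,180))
# disc
k=((z>10)&(z<26)&(V<60)).astype('u1');k[:,:370]=0;k[:160]=0;k[365:]=0;k[:,575:]=0
p=w[k>0];print('disc',cv2.minEnclosingCircle(p[:,:2].astype('f4')))
crop=im[170:350,370:590];a=cv2.resize(crop,None,fx=3,fy=3,interpolation=2)
cv2.imwrite('pics/crop1.png',a)
E
```

```text
bar 749 c [558.8 -12.1] mean [nan nan nan] size [ 17.2 149.8] long axis deg -25.8 z [nan nan nan]
rib 530 c [nan nan] mean [nan nan nan] size [0. 0.] long axis deg nan z [nan nan nan]
cover 8459 c [ 395.4 -210.8] mean [nan nan nan] size [ 0.  32.1] long axis deg -90.0 z [nan nan nan]
case+rails 14599 c [nan nan] mean [nan nan nan] size [0. 0.] long axis deg nan z [nan nan nan]
prong 540 c [592.9 313.5] mean [nan nan nan] size [ 40.2 161.3] long axis deg -72.5 z [nan nan nan]
base 3158 c [583.3 303.3] mean [nan nan nan] size [109.6 128.6] long axis deg -76.5 z [nan nan nan]
decoybar 1307 c [nan nan] mean [nan nan nan] size [0. 0.] long axis deg nan z [nan nan nan]
jar 741 c [349.8 118.8] mean [nan nan nan] size [61.2 47.5] long axis deg 50.4 z [nan nan nan]
tape 508 c [726.3 120.4] mean [nan nan nan] size [65.  59.6] long axis deg 58.6 z [nan nan nan]
disc ((548.9591674804688, -48.276634216308594), 219.52037048339844)
```

View pics/crop1.png

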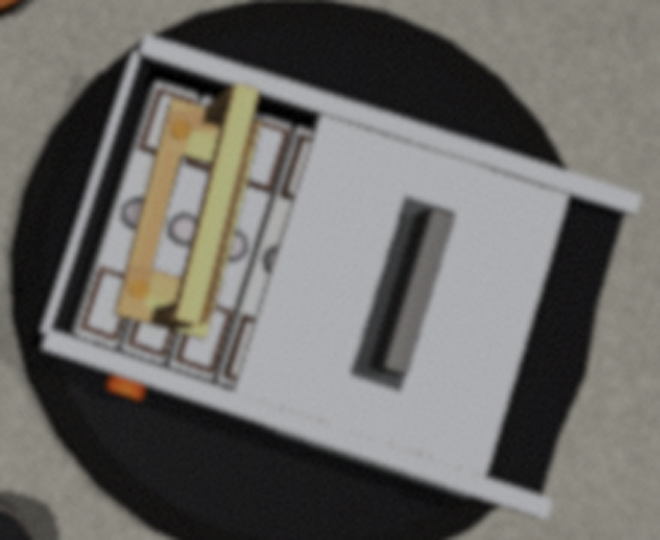

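The crop shows the template standing in the bay: its bar runs from crop (240,90) to (195,325) and its plate sits on the cells. The cover rib is at (405,300). The choice is confirmed. The masks let NaNs through, so I'll fix that and redo the numbers.

```bash
python3 - <<'E'
from h import *
d=np.load('top0.npz');w=d['w'];im=d['im'];hsv=cv2.cvtColor(im,cv2.COLOR_BGR2HSV)
H,S,V=[hsv[...,i].astype(int) for i in range(3)]
z=w[...,2]
def rect(name,m,box,img=w):
    u0,v0,u1,v1=box;k=np.zeros(m.shape,bool);k[v0:v1,u0:u1]=1;k&=m&np.isfinite(z)
    n,l,st,_=cv2.connectedComponentsWithStats(k.astype('u1'));i=1+st[1:,4].argmax();p=w[l==i]
    r=cv2.minAreaRect(p[:,:2].astype('f4'));b=cv2.boxPoints(r)
    e=b[1]-b[0];f=b[2]-b[1];L=e if np.hypot(*e)>np.hypot(*f) else f
    print(name,len(p),'c',np.round(r[0],1),'mean',p.mean(0).round(1),'size',np.round(r[1],1),'deg',np.degrees(np.arctan2(L[1],L[0])).round(1),'z',np.percentile(p[:,2],[5,50,95]).round(1))
rect('bar',(abs(z-149)<7)&(S>60),(400,180,480,300))
rect('rib',(abs(z-120)<6),(480,220,530,310))
rect('cover',(abs(z-92)<5)&(V>120)&(S<50),(440,180,600,345))
rect('case+rails',(z>75)&(z<110),(370,170,600,350))
rect('prong',(z>168)&(z<205),(210,190,320,250))
rect('base',(z>7)&(z<22),(225,190,315,275))
rect('decoybar',(z>60)&(S>60),(190,310,330,400))
rect('jar',(z>65)&(z<95),(340,325,390,375))
rect('tape',(z>20)&(z<40),(340,130,390,180))
rect('wrench',(z>3)&(z<30),(150,200,190,305))
print('prong pts'); k=(z>172)&(z<205);k[:190]=0;k[250:]=0;k[:,:210]=0;k[:,320:]=0
p=w[k];p=p[np.argsort(p[:,1])];print(len(p));print(p[::max(1,len(p)//12)].round(0).tolist())
s=np.load('scene0.npz');ws=s['w'];
k=(abs(ws[...,2]-149)<6);k[:240]=0;k[330:]=0;k[:,:225]=0;k[:,290:]=0
h2=cv2.cvtColor(s['im'],cv2.COLOR_BGR2HSV)[...,1]>60;p=ws[k&h2];print('scene bar',cv2.minAreaRect(p[:,:2].astype('f4')),np.percentile(p[:,2],[5,95]))
k=(ws[...,2]>172)&(ws[...,2]<205);k[:180]=0;k[260:]=0;k[:,:350]=0;k[:,400:]=0
p=ws[k];print('scene prong',cv2.minAreaRect(p[:,:2].astype('f4')));p=p[np.argsort(p[:,1])];print(p[::max(1,len(p)//12)].round(0).tolist())
E
```

```text
bar 736 c [557.9   4.1] mean [557.    5.1 148.5] size [ 14.9 134.7] deg -15.6 z [145.8 148.6 150.9]
rib 513 c [ 511.7 -113.5] mean [ 511.3 -112.8  119.3] size [14.8 95.9] deg -18.9 z [116.5 119.3 121.9]
cover 8909 c [517.4 -97.6] mean [ 512.6 -113.3   92.4] size [260.2 196.4] deg 71.0 z [89.7 92.2 96. ]
case+rails 13360 c [524.3 -77.2] mean [ 513.1 -109.2   90.7] size [304.3 196.7] deg 71.1 z [80.8 91.8 96.9]
prong 535 c [588.6 296.8] mean [586.  298.9 179.9] size [ 15.9 132.6] deg -75.6 z [175.5 179.1 191.7]
base 2587 c [571.1 301.6] mean [569.5 298.4  13.9] size [ 81.5 130.3] deg -76.7 z [11.2 13.9 16.6]
decoybar 1315 c [346.2 318.7] mean [347.7 316.9 111.6] size [ 19.1 184.1] deg -65.8 z [101.9 113.1 115.6]
jar 741 c [358.1 125.9] mean [358.6 126.   79.7] size [52.8 50.8] deg 0.6 z [77.1 79.9 82.4]
tape 510 c [732.1 120.6] mean [731.6 120.9  28.9] size [68.  68.9] deg -2.2 z [23.  29.3 32.3]
wrench 912 c [545.7 506.5] mean [548.4 508.7   7. ] size [182.9  40. ] deg 13.3 z [4.  7.1 9.9]
prong pts
532
[[601.0, 232.0, 193.0], [602.0, 243.0, 189.0], [593.0, 254.0, 176.0], [589.0, 265.0, 178.0], [593.0, 276.0, 178.0], [592.0, 288.0, 179.0], [585.0, 299.0, 179.0], [581.0, 310.0, 180.0], [580.0, 321.0, 180.0], [580.0, 332.0, 180.0], [573.0, 342.0, 178.0], [575.0, 352.0, 179.0], [575.0, 361.0, 176.0]]
scene bar ((560.1430053710938, 2.547842025756836), (14.846907615661621, 138.5419158935547), 73.80940246582031) [144.77088988 149.90147971]
scene prong ((591.0192260742188, 295.513427734375), (15.2868013381958, 132.9193572998047), 15.000558853149414)
[[604.0, 230.0, 189.0], [605.0, 237.0, 194.0], [604.0, 249.0, 173.0], [603.0, 259.0, 177.0], [593.0, 268.0, 179.0], [598.0, 278.0, 177.0], [590.0, 290.0, 178.0], [589.0, 302.0, 179.0], [587.0, 314.0, 177.0], [583.0, 324.0, 180.0], [583.0, 337.0, 181.0], [582.0, 348.0, 174.0], [579.0, 357.0, 175.0]]
```

Choice: the template in the bay. Its bar centre is at about (559,3), top z 149, 136 mm long, running at -16°. The hook seat is at about (588,295), with hook yaw about 14° and the tip at y≈232. I'll write a helper that turns world goals into tool shifts, then move.

```bash
cat > go.py <<'E'
import sys,numpy as np
from h import env
from scipy.spatial.transform import Rotation as R
# go.py x y z yawdeg -> shift (m, tool axes) and turn (rad)
s=env.state();x,y,z,a=map(float,sys.argv[1:5]);T=R.from_euler('xyz',s['tcp_rot']).as_matrix()
d=T.T@(np.array([x,y,z])-s['eef_pos'])/1000
yaw=np.arctan2(T[1,0],T[0,0]);t=-((np.radians(a)-yaw+np.pi/2)%np.pi-np.pi/2)
print('t',round(s['t'],2),'pos',s['eef_pos'].round(1),'yaw',np.degrees(yaw).round(2),'F',s['ft_force'].round(1),'open',round(s['opening'],3),'q6',s['joints'][5].round(2));print('shift',d.round(4),'turn',round(t,3))
E
python3 go.py 522.5 14 214 164
python3 -m pendant '[[[1,-0.243,-0.217,0,-0.07],[1,-0.486,-0.433,0,-0.07],[1,-0.486,-0.433,0,-0.07],[1,-0.486,-0.433,0,-0.07],[1,-0.486,-0.433,0,-0.07],[1,-0.486,-0.433,0,-0.07],[1,-0.486,-0.433,0,-0.07],[1,-0.486,-0.433,0,-0.07]]]'
python3 go.py 522.5 14 214 164
```

```text
t 0.1 pos [212.9 587.4 214.2] yaw 160.07 F [-0.4  0.7 -0.3] open 0.999 q6 -0.11
shift [-0.4865 -0.4335  0.0005] turn -0.069
t: 0.9
eef_pos: [403.5, 233.8, 214.6]
tcp_rot: [3.141, 0.0, 2.864]
ft_force: [1.3, 0.1, 0.5]
opening: 0.998
t 0.9 pos [403.5 233.8 214.6] yaw 164.1 F [1.3 0.1 0.5] open 0.998 q6 -0.91
shift [-0.1746 -0.1788  0.0006] turn 0.002
```

```bash
python3 -m pendant '[[[1,-0.17,-0.175,0,0],[1,-0.17,-0.175,0,0],[1,-0.17,-0.175,0,0],[1,-0.17,-0.175,0,0],[1,-0.17,-0.175,0,0],[1,-0.17,-0.175,0,0],[1,-0.17,-0.175,0,0],[1,-0.17,-0.175,0,0]]]'
python3 - <<'E'
from h import *
c=cam('wrist');w=cloud(c);im=c['image'];cv2.imwrite('pics/w1.png',im);z=w[...,2]
S=cv2.cvtColor(im,cv2.COLOR_BGR2HSV)[...,1]
k=(abs(z-149)<5)&(S>60);n,l,st,_=cv2.connectedComponentsWithStats(k.astype('u1'));i=1+st[1:,4].argmax();p=w[l==i]
print(st[i],cv2.minAreaRect(p[:,:2].astype('f4')),np.percentile(p[:,2],[5,50,95]))
E
python3 go.py 522.5 14 214 164
```

```text
t: 1.7
eef_pos: [518.0, 21.4, 214.4]
tcp_rot: [3.141, -0.001, 2.864]
ft_force: [-1.6, -0.2, 1.3]
opening: 1.001
[ 292  214   24  108 2438] ((527.0118408203125, 12.225196838378906), (13.848503112792969, 68.33867645263672), 74.10934448242188) [146.65033031 148.0675224  149.19121685]
t 1.75 pos [518.   21.7 214.6] yaw 164.15 F [-0.3  0.3  0. ] open 1.003 q6 -1.38
shift [-0.0064 -0.0062  0.0006] turn 0.003
```

View pics/w1.png

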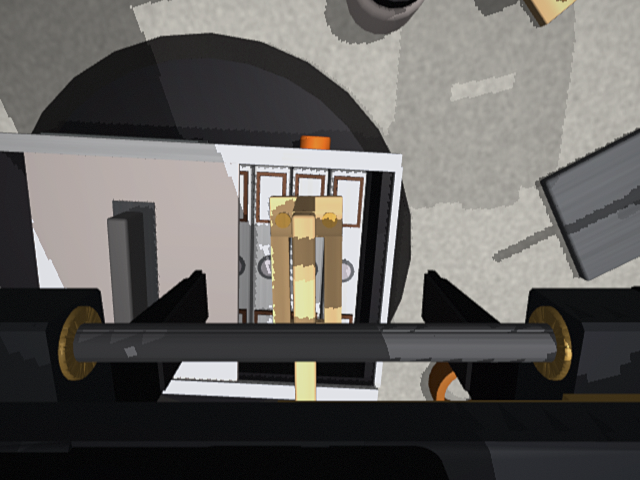

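The wrist view shows the bar at pixel column ~305, centred between the open fingers, with the rib at (125,250). The near end fits a centre of (559.6,2.8) at -15.9°, which agrees with the top and scene views. Descending and gripping.

```bash
python3 -m pendant '[[[1,-0.007,-0.007,0,0],[1,-0.007,-0.007,0.03,0],[1,-0.007,-0.007,0.06,0],[1,-0.007,-0.007,0.08,0],[1,-0.007,-0.007,0.09,0],[1,-0.007,-0.007,0.09,0],[1,-0.007,-0.007,0.09,0],[1,-0.007,-0.007,0.09,0]]]'
python3 go.py 522.8 13.3 124 164.1
python3 -m pendant '[[[0,0,0,0,0],[0,0,0,0,0],[0,0,0,0,0],[0,0,0,0,0],[0,0,0,0,0],[0,0,0,0,0],[0,0,0,0,0],[0,0,0,0,0]]]'
python3 go.py 522.8 13.3 124 164.1
```

```text
t: 2.55
eef_pos: [523.9, 12.1, 125.7]
tcp_rot: [3.141, 0.002, 2.864]
ft_force: [0.0, -0.2, 0.4]
opening: 0.999
t 2.55 pos [523.9  12.1 125.7] yaw 164.1 F [ 0.  -0.2  0.4] open 0.999 q6 -1.4
shift [0.0014 0.0008 0.0017] turn -0.0
t: 3.35
eef_pos: [523.4, 12.1, 124.6]
tcp_rot: [3.142, -0.0, 2.864]
ft_force: [0.3, -0.3, -0.7]
opening: 0.381
t 3.35 pos [523.4  12.1 124.6] yaw 164.08 F [ 0.3 -0.3 -0.7] open 0.381 q6 -1.4
shift [0.0009 0.001  0.0006] turn -0.0
```

Fingers are still closing, so I'll wait.

```bash
python3 -m pendant '[[[0,0,0,0,0],[0,0,0,0,0],[0,0,0,0,0],[0,0,0,0,0],[0,0,0,0,0],[0,0,0,0,0],[0,0,0,0,0],[0,0,0,0,0]]]'
python3 -m pendant '[[[0,0,0,-0.01,0],[0,0,0,-0.02,0],[0,0,0,-0.03,0],[0,0,0,-0.045,0],[0,0,0,-0.06,0],[0,0,0,-0.075,0],[0,0,0,-0.085,0],[0,0,0,-0.085,0]]]'
python3 go.py 578 178 210 194.5
```

```text
t: 4.15
eef_pos: [523.3, 12.1, 124.6]
tcp_rot: [3.142, -0.0, 2.864]
ft_force: [-0.6, 0.2, -2.3]
opening: 0.145
t: 4.95
eef_pos: [523.9, 12.1, 211.3]
tcp_rot: [3.141, 0.003, 2.864]
ft_force: [1.0, -0.7, -2.9]
opening: 0.146
t 4.95 pos [523.9  12.1 211.3] yaw 164.09 F [ 1.  -0.7 -2.9] open 0.146 q6 -1.4
shift [-0.0066  0.1744  0.0014] turn -0.531
```

```bash
python3 go.py 578.3 183.8 203 194.3
python3 -m pendant '[[[0,-0.001,0.02,0,-0.06],[0,-0.002,0.05,0.002,-0.14],[0,-0.003,0.08,0.004,-0.23],[0,-0.004,0.11,0.006,-0.32],[0,-0.005,0.14,0.008,-0.41],[0,-0.005,0.165,0.008,-0.48],[0,-0.005,0.18,0.008,-0.525],[0,-0.005,0.18,0.008,-0.525]]]'
python3 - <<'E'
from h import *
c=cam('top');w=cloud(c);im=c['image'];cv2.imwrite('pics/t1.png',cv2.resize(im[130:330,190:470],None,fx=2.5,fy=2.5))
d=cam('scene');cv2.imwrite('pics/s1.png',d['image'][120:360,200:520])
cv2.imwrite('pics/t1s1.png',np.hstack([cv2.resize(im[140:320,200:460],(400,277)),cv2.resize(d['image'][130:350,200:510],(390,277))]))
E
python3 go.py 578.3 183.8 203 194.3
```

```text
t 4.95 pos [523.9  12.1 211.3] yaw 164.09 F [ 1.  -0.7 -2.9] open 0.146 q6 -1.4
shift [-0.0052  0.1801  0.0084] turn -0.527
t: 5.75
eef_pos: [577.5, 185.1, 200.9]
tcp_rot: [3.141, -0.001, -2.892]
ft_force: [0.5, 0.1, -1.9]
opening: 0.143
t 5.85 pos [577.2 183.4 201.2] yaw -165.89 F [ 0.1  0.5 -3.1] open 0.145 q6 -1.62
shift [-0.0012  0.0001 -0.0018] turn -0.003
```

View pics/t1s1.png

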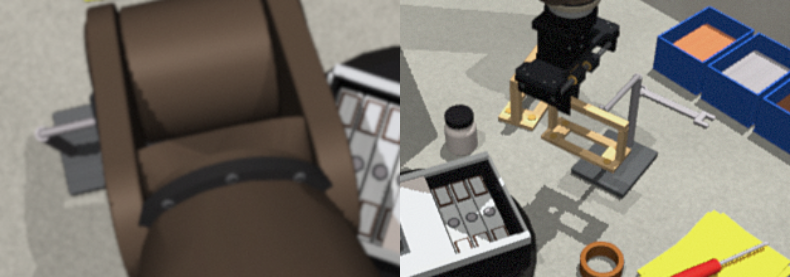

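The top view is blocked by the arm. In the scene half, the template hangs level in the gripper at (590,130), in front of the hook prong. I'll check its height and angle from the scene depth.

```bash
python3 - <<'E'
from h import *
c=cam('scene');w=cloud(c);im=c['image'];z=w[...,2];hsv=cv2.cvtColor(im,cv2.COLOR_BGR2HSV)
wood=(hsv[...,1]>60)&(hsv[...,0]>10)&(hsv[...,0]<35)
near=(abs(w[...,0]-610)<90)&(abs(w[...,1]-195)<80)&wood
for lo,hi in((205,240),(138,160)):
    k=near&(z>lo)&(z<hi);p=w[k];print(len(p),cv2.minAreaRect(p[:,:2].astype('f4')),np.percentile(p[:,2],[3,50,97]).round(1))
k=near&(z>205);p=w[k];print('tilt z vs x',np.polyfit(p[:,0],p[:,2],1),p[:,2].max())
# prong line, both views saved at start
for n in('top0','scene0'):
    q=np.load(n+'.npz')['w'].reshape(-1,3);q=q[(q[:,2]>170)&(q[:,2]<186)&(abs(q[:,0]-590)<25)&(q[:,1]>245)&(q[:,1]<350)]
    f=np.polyfit(q[:,1],q[:,0],1);print(n,len(q),np.degrees(np.arctan(-f[0])),np.polyval(f,295))
E
```

```text
477 ((628.2850952148438, 195.85443115234375), (107.9410400390625, 25.990039825439453), 18.685508728027344) [209.8 222.8 227.2]
1105 ((614.1595458984375, 191.9910430908203), (137.51068115234375, 60.00259017944336), 14.057748794555664) [143.5 148.2 153.6]
tilt z vs x [  -1.5764662  1402.51622457] 562.3258962833579
top0 424 13.178999695865514 586.8839922345918
scene0 179 13.05674468521573 591.2553370279413
```

```bash
python3 -m pendant '[[[0,0,0.015,0,0.005],[0,0,0.03,0,0.01],[0,0,0.045,0,0.017],[0,0,0.06,0,0.017],[0,0,0.075,0,0.017],[0,0,0.09,0,0.017],[0,0,0.106,0,0.017],[0,0,0.106,0,0.017]]]'
python3 - <<'E'
from h import *
c=cam('scene');w=cloud(c);im=c['image'];z=w[...,2];hsv=cv2.cvtColor(im,cv2.COLOR_BGR2HSV)
wood=(hsv[...,1]>60)&(hsv[...,0]>10)&(hsv[...,0]<35)
k=(abs(w[...,0]-590)<90)&(abs(w[...,1]-297)<80)&wood&(z>138)&(z<160);p=w[k];print(len(p),cv2.minAreaRect(p[:,:2].astype('f4')),np.percentile(p[:,2],[3,50,97]).round(1))
cv2.imwrite('pics/s2.png',cv2.resize(im[110:300,270:460],None,fx=3,fy=3))
E
python3 go.py 552.3 285.8 171 193.1
```

```text
t: 6.7
eef_pos: [550.9, 288.7, 201.6]
tcp_rot: [3.141, 0.0, -2.91]
ft_force: [-0.2, 0.1, -1.7]
opening: 0.147
875 ((588.0992431640625, 298.1025390625), (136.94830322265625, 63.235538482666016), 14.365950584411621) [142.9 148.4 155.7]
t 6.75 pos [551.2 287.7 201.5] yaw -166.72 F [ 0.4 -0.1 -1.7] open 0.147 q6 -1.43
shift [-0.0006 -0.0021  0.0305] turn 0.003
```

View pics/s2.png

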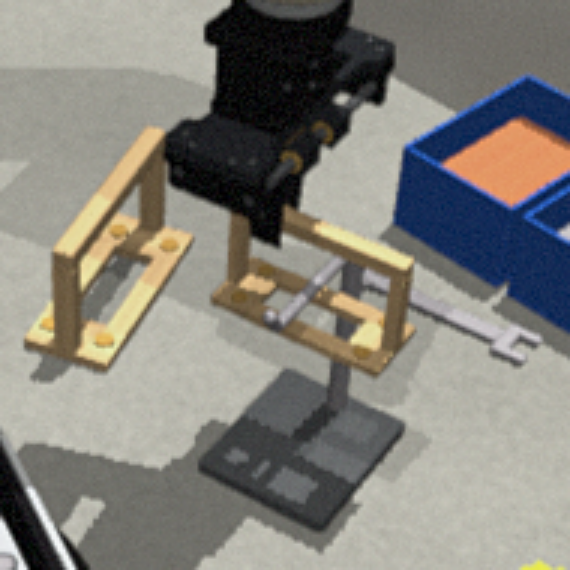

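The prong runs through the handle opening, with its tip at (272,318) in front and the post at (345,320) behind. Lowering.

```bash
python3 -m pendant '[[[0,0,-0.002,0.006,0],[0,0,-0.002,0.012,0],[0,0,-0.002,0.018,0],[0,0,-0.002,0.022,0],[0,0,-0.002,0.025,0],[0,0,-0.002,0.027,0],[0,0,-0.002,0.028,0],[0,0,-0.002,0.028,0]]]'
python3 -m pendant '[[[0,0,0,0.001,0],[0,0,0,0.002,0],[0,0,0,0.003,0],[0,0,0,0.003,0],[0,0,0,0.004,0],[0,0,0,0.004,0],[0,0,0,0.004,0],[0,0,0,0.004,0]]]'
```

```text
t: 7.55
eef_pos: [552.1, 284.7, 173.7]
tcp_rot: [3.142, 0.0, -2.911]
ft_force: [-0.2, -0.2, -3.1]
opening: 0.142
t: 8.35
eef_pos: [552.1, 284.6, 169.6]
tcp_rot: [3.142, 0.0, -2.911]
ft_force: [-0.5, -0.4, -2.8]
opening: 0.144
```

```bash
python3 -m pendant '[[[0,0,0,0.001,0],[0,0,0,0.001,0],[0,0,0,0.002,0],[0,0,0,0.002,0],[0,0,0,0.002,0],[0,0,0,0.003,0],[0,0,0,0.003,0],[0,0,0,0.003,0]]]'
```

```text
t: 9.15
eef_pos: [552.1, 284.8, 167.5]
tcp_rot: [3.141, 0.001, -2.911]
ft_force: [-4.1, -1.1, 6.6]
opening: 0.147
```

Contact with the prong: about 9 N, at the expected height. Ease off 1 mm, open, then rise.

```bash
python3 -m pendant '[[[0.1,0,0,-0.001,0],[0.15,0,0,-0.001,0],[0.2,0,0,-0.001,0],[0.3,0,0,-0.001,0],[0.4,0,0,-0.001,0],[0.5,0,0,-0.001,0],[0.6,0,0,-0.001,0],[0.6,0,0,-0.001,0]]]'
python3 -m pendant '[[[0.6,0,0,-0.005,0],[0.6,0,0,-0.015,0],[0.6,0,0,-0.025,0],[0.6,0,0,-0.04,0],[0.6,0,0,-0.055,0],[0.6,0,0,-0.07,0],[0.6,0,0,-0.085,0],[0.6,0,0,-0.085,0]]]'
python3 - <<'E'
from h import *
c=cam('scene');w=cloud(c);im=c['image'];z=w[...,2];hsv=cv2.cvtColor(im,cv2.COLOR_BGR2HSV)
wood=(hsv[...,1]>60)&(hsv[...,0]>10)&(hsv[...,0]<35)
k=(abs(w[...,0]-590)<90)&(abs(w[...,1]-297)<80)&wood
for lo,hi in((100,130),(184,205)):
    p=w[k&(z>lo)&(z<hi)];print(len(p),cv2.minAreaRect(p[:,:2].astype('f4')),np.percentile(p[:,2],[3,50,97]).round(1))
cv2.imwrite('pics/s3.png',cv2.resize(im[110:300,270:460],None,fx=3,fy=3))
E
python3 go.py 511.5 -113.2 270 161.1
```

```text
t: 9.95
eef_pos: [552.1, 284.6, 167.6]
tcp_rot: [3.142, 0.0, -2.911]
ft_force: [0.2, -0.2, 0.5]
opening: 0.559
t: 10.75
eef_pos: [552.7, 284.9, 255.5]
tcp_rot: [3.141, 0.004, -2.911]
ft_force: [0.4, 0.6, 0.3]
opening: 0.598
904 ((589.585693359375, 292.70208740234375), (137.7537841796875, 61.539180755615234), 13.63824462890625) [111.4 116.3 123.8]
449 ((590.6282348632812, 293.059326171875), (134.4989013671875, 19.68072509765625), 11.748143196105957) [185.  191.4 194.6]
t 10.8 pos [552.3 284.8 254. ] yaw -166.81 F [ 0.4  0.4 -0.4] open 0.604 q6 -1.43
shift [ 0.1305 -0.3782 -0.0165] turn 0.56
```

View pics/s3.png

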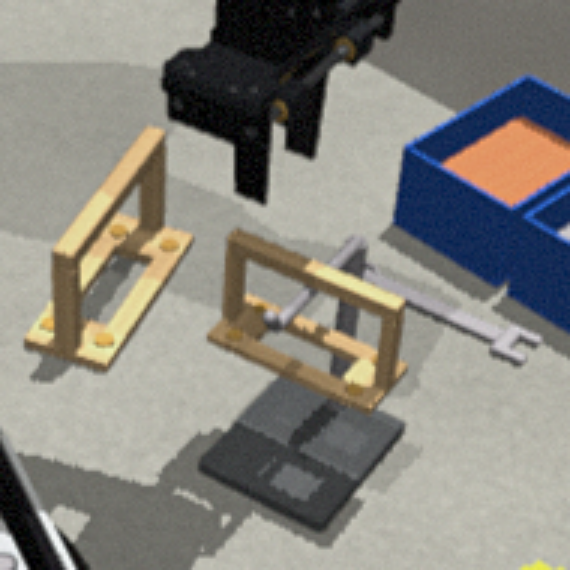

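The template hangs level on the prong, bar centre (590,293) against the seat at (588,295), and the gripper is clear. Now the cover rib.

```bash
python3 -m pendant '[[[0.6,0.02,-0.05,0,0.1],[0.6,0.03,-0.1,0,0.2],[0.6,0.05,-0.15,0,0.3],[0.6,0.07,-0.2,0,0.4],[0.6,0.085,-0.25,0.01,0.5],[0.6,0.1,-0.3,0.02,0.56],[0.6,0.12,-0.34,0.03,0.56],[0.6,0.13,-0.378,0.04,0.56]]]'
python3 -m pendant '[[[0.6,0,0,0,0],[0.6,0,0,0,0],[0.6,0,0,0,0],[0.6,0,0,0,0],[0.6,0,0,0,0],[0.6,0,0,0,0],[0.6,0,0,0,0],[0.6,0,0,0,0]]]'
python3 - <<'E'
from h import *
c=cam('wrist');w=cloud(c);im=c['image'];z=w[...,2]
for lo,hi in((114,124),):
    k=((z>lo)&(z<hi)).astype('u1');n,l,st,_=cv2.connectedComponentsWithStats(k)
    for i in 1+np.argsort(-st[1:,4])[:3]:
        p=w[l==i];print(st[i],cv2.minAreaRect(p[:,:2].astype('f4')),np.median(p[:,2]))
cv2.imwrite('pics/w2.png',im)
E
python3 go.py 511.5 -113.2 98 161.1
```

```text
t: 11.6
eef_pos: [510.9, -110.4, 213.1]
tcp_rot: [3.141, -0.0, 2.812]
ft_force: [1.5, 1.8, -0.1]
opening: 0.605
t: 12.4
eef_pos: [512.1, -108.4, 213.7]
tcp_rot: [3.142, 0.0, 2.812]
ft_force: [-0.6, -0.2, -0.2]
opening: 0.6
[ 295  172   21  139 2846] ((512.771240234375, -115.07322692871094), (13.440773963928223, 95.1514663696289), 71.11138153076172) 119.06253961529251
t 12.45 pos [ 512.1 -108.5  213.7] yaw 161.12 F [ 0.3 -0.5 -0.4] open 0.601 q6 -1.58
shift [-0.001  -0.0046  0.1157] turn 0.0
```

View pics/w2.png

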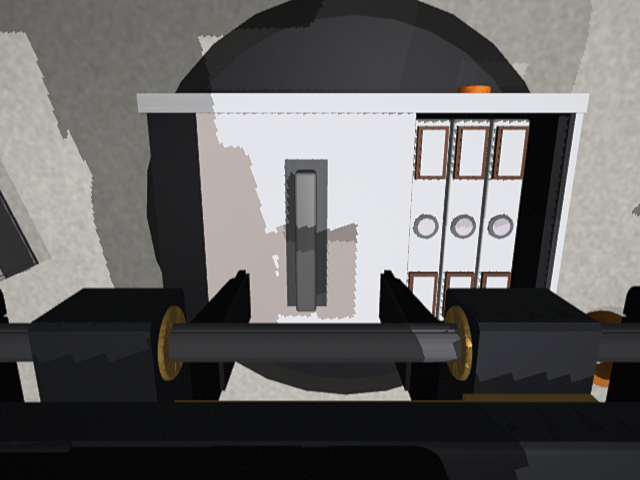

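The rib is fully visible at pixel (306,240), with its centre at (512.8,-115.1) and axis -18.9°; nothing stands between the fingers and it. Descend and grip.

```bash
python3 -m pendant '[[[0.6,-0.003,-0.006,0.02,0],[0.6,-0.003,-0.006,0.045,0],[0.6,-0.003,-0.006,0.07,0],[0.6,-0.003,-0.006,0.09,0],[0.6,-0.003,-0.006,0.105,0],[0.6,-0.003,-0.006,0.112,0],[0.6,-0.003,-0.006,0.114,0],[0.4,-0.003,-0.006,0.114,0]]]'
python3 -m pendant '[[[0,0,0,0,0],[0,0,0,0,0],[0,0,0,0,0],[0,0,0,0,0],[0,0,0,0,0],[0,0,0,0,0],[0,0,0,0,0],[0,0,0,0,0]]]'
```

```text
t: 13.25
eef_pos: [513.1, -115.3, 100.0]
tcp_rot: [3.141, 0.0, 2.812]
ft_force: [0.8, 0.2, 0.5]
opening: 0.564
t: 14.05
eef_pos: [513.0, -115.3, 99.8]
tcp_rot: [3.142, 0.0, 2.812]
ft_force: [-0.3, 0.1, 3.8]
opening: 0.142
```

```bash
python3 -m pendant '[[[0,0,0.01,0,0],[0,0,0.024,0,0],[0,0,0.038,0,0],[0,0,0.052,0,0],[0,0,0.066,0,0],[0,0,0.08,0,0],[0,0,0.092,0,0],[0,0,0.1,0,0]]]'
python3 -m pendant '[[[0,0,0.001,0,0],[0,0,0.002,0,0],[0,0,0.003,0,0],[0,0,0.004,0,0],[0,0,0.005,0,0],[0,0,0.006,0,0],[0,0,0.007,0,0],[0,0,0.008,0,0]]]'
```

```text
t: 14.85
eef_pos: [545.8, -19.1, 99.8]
tcp_rot: [3.141, 0.0, 2.813]
ft_force: [0.4, -2.7, 5.6]
opening: 0.144
t: 15.65
eef_pos: [548.0, -13.0, 99.8]
tcp_rot: [-3.141, 0.0, 2.813]
ft_force: [-4.9, -12.4, 6.8]
opening: 0.144
```

```bash
python3 -m pendant '[[[0,0,0.0005,0,0],[0,0,0.001,0,0],[0,0,0.0015,0,0],[0,0,0.002,0,0],[0,0,0.002,0,0],[0,0,0.002,0,0],[0,0,0.002,0,0],[0,0,0.002,0,0]]]'
python3 - <<'E'
from h import *
c=cam('wrist');w=cloud(c);cv2.imwrite('pics/w3.png',c['image'])
E
```

```text
t: 16.45
eef_pos: [548.0, -12.9, 99.8]
tcp_rot: [-3.138, -0.001, 2.813]
ft_force: [-7.8, -21.7, 8.7]
opening: 0.143
```

View pics/w3.png

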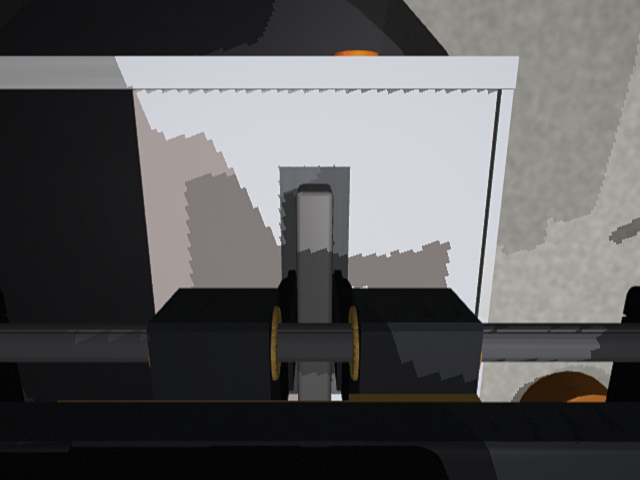

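The cover is against the bay's end wall, a thin seam at column ~490. The slide force rose to 23 N with no motion, so it is at the stop. Release while still biased toward closed, then rise.

```bash
python3 -m pendant '[[[0.2,0,-0.0005,0,0],[0.3,0,-0.001,0,0],[0.4,0,-0.001,0,0],[0.5,0,-0.001,0,0],[0.6,0,-0.001,0,0],[0.6,0,-0.001,0,0],[0.6,0,-0.001,0,0],[0.6,0,-0.001,0,0]]]'
python3 -m pendant '[[[0.6,0,0,-0.02,0],[0.6,0,0,-0.05,0],[0.6,0,0,-0.09,0],[0.6,0,0,-0.13,0],[0.6,0,0,-0.16,0],[0.6,0,0,-0.18,0],[0.6,0,0,-0.18,0],[0.6,0,0,-0.18,0]]]'
python3 - <<'E'
from h import *
c=cam('wrist');w=cloud(c);z=w[...,2]
k=((z>114)&(z<124)).astype('u1');n,l,st,_=cv2.connectedComponentsWithStats(k);i=1+st[1:,4].argmax();p=w[l==i]
print('rib',cv2.minAreaRect(p[:,:2].astype('f4')),np.median(p[:,2]))
c=cam('scene');im=c['image'];cv2.imwrite('pics/s4.png',im)
w=cloud(c);z=w[...,2];hsv=cv2.cvtColor(im,cv2.COLOR_BGR2HSV);wood=(hsv[...,1]>60)&(hsv[...,0]>10)&(hsv[...,0]<35)
p=w[(abs(w[...,0]-590)<90)&(abs(w[...,1]-297)<80)&wood&(z>100)&(z<130)];print('plate',cv2.minAreaRect(p[:,:2].astype('f4')),np.median(p[:,2]))
a=np.load('scene0.npz')['im'];d=cv2.absdiff(a,im).max(2)
for n,(u0,v0,u1,v1) in dict(jar=(230,208,268,255),tape=(335,315,385,362),wrench=(395,195,455,235)).items():print(n,np.median(d[v0:v1,u0:u1]),np.percentile(d[v0:v1,u0:u1],98))
E
```

```text
t: 17.3
eef_pos: [548.3, -12.1, 99.7]
tcp_rot: [3.141, 0.0, 2.812]
ft_force: [0.1, -0.5, 0.6]
opening: 0.595
t: 18.1
eef_pos: [548.0, -12.1, 279.3]
tcp_rot: [3.142, -0.0, 2.812]
ft_force: [-0.7, -0.0, -0.1]
opening: 0.6
rib ((547.6473388671875, -12.643198013305664), (13.839079856872559, 95.34272766113281), 70.7529525756836) 119.000908161817
plate ((590.1978759765625, 292.681884765625), (136.94088745117188, 60.170631408691406), 12.648906707763672) 116.38678746069115
jar 20.0 149.29999999999995
tape 29.0 37.0
wrench 29.0 93.0
```

View pics/s4.png

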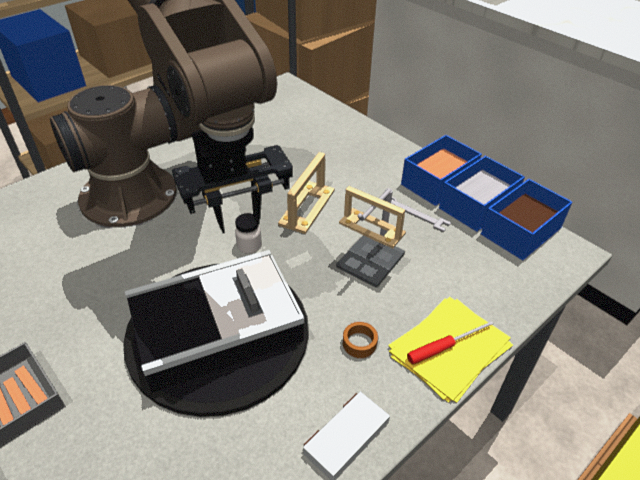

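The template hangs on the hook, and the jar, tape and wrench sit at their original pixels. The rib comes out about 6 mm short of the +75 mm predicted from my rough module centre, so I'll check the seam against heights and against the disc and case geometry.

```bash
python3 - <<'E'
from h import *
c=cam('wrist');w=cloud(c);z=w[...,2];V=c['image'].max(2)
a=np.radians(-18.9);o=np.array([547.6,-12.6])  # rib centre
q=w[...,:2]-o;X=q[...,0]*np.cos(a)+q[...,1]*np.sin(a);Y=-q[...,0]*np.sin(a)+q[...,1]*np.cos(a)
for lo in(-45,-30):
  k=(X>lo)&(X<lo+15)
  print([(y,round(float(np.median(z[m])),1),int(np.median(V[m]))) for y in list(range(-86,-60,3))+list(range(58,92,2)) if (m:=k&(Y>=y)&(Y<y+2)).sum()>3])
# rail ends in y relative to rib
k=(z>93)&(z<100)&(abs(abs(X)-92)<4)&(Y>-260);print('rail Y',np.percentile(Y[k],[0.5,99.5]) if k.any() else 0)
# disc edge circle from wrist and both saved views
for n in('top0','scene0'):
    d=np.load(n+'.npz');W=d['w'];v=d['im'].max(2);zz=W[...,2]
    Q=W[...,:2]-o;yy=-Q[...,0]*np.sin(a)+Q[...,1]*np.cos(a);xx=Q[...,0]*np.cos(a)+Q[...,1]*np.sin(a)
    k=(zz>92.5)&(zz<101)&(abs(abs(xx)-92)<6)&(abs(yy)<260);print(n,'rail Y',np.percentile(yy[k],[1,99]))
    k=(zz>12)&(zz<23)&(v<70)&(np.hypot(xx,yy+75)<200);p=W[k][:,:2].astype('f4')
    h=cv2.convexHull(p)[:,0];b=h-[524,-77];
    f=np.linalg.lstsq(np.c_[2*h,np.ones(len(h))],(h**2).sum(1),rcond=None)[0];r=np.sqrt(f[2]+f[0]**2+f[1]**2)
    g=f[:2]-o;print('disc',f[:2],r,'Y of disc centre rel rib',-g[0]*np.sin(a)+g[1]*np.cos(a))
E
```

```text
[(-86, 81.1, 36), (-83, 81.0, 36), (-80, 81.1, 34), (-74, 92.0, 198), (-71, 91.0, 238), (-68, 91.0, 238), (-65, 91.2, 238), (-62, 91.1, 238), (58, 91.1, 238), (60, 91.2, 238), (62, 91.1, 238), (64, 91.2, 238), (66, 91.2, 238), (68, 91.2, 238), (70, 91.0, 238), (72, 91.1, 241), (74, 358.0, 7), (76, 82.4, 73), (78, 87.2, 243), (80, 87.0, 240), (82, 86.9, 247)]
[(-86, 81.4, 36), (-83, 81.1, 36), (-80, 81.3, 33), (-77, 82.3, 86), (-74, 356.8, 7), (-71, 91.1, 195), (-68, 91.0, 238), (-65, 368.8, 73), (-62, 372.2, 94), (58, 372.6, 57), (60, 372.3, 55), (62, 372.1, 54), (64, 372.1, 54), (66, 370.2, 49), (68, 91.7, 238), (70, 91.1, 238), (72, 91.6, 239), (74, 358.6, 7), (76, 84.2, 46), (78, 87.2, 243), (80, 87.0, 241), (82, 87.1, 247)]
rail Y [-218.30864551   77.84633067]
top0 rail Y [-216.86918397   77.74631321]
disc [524.38447971 -76.68111168] 182.9262201438716 Y of disc centre rel rib -68.14611293413274
scene0 rail Y [-217.39930532   77.32546902]
disc [527.10387457 -80.08404557] 183.44331269447386 Y of disc centre rel rib -70.484719504617
```

```bash
python3 - <<'E'
from h import *
c=cam('wrist');w=cloud(c);z=w[...,2];V=c['image'].max(2);a=np.radians(-19.1);o=np.array([547.6,-12.6])
q=w[...,:2]-o;X=q[...,0]*np.cos(a)+q[...,1]*np.sin(a);Y=-q[...,0]*np.sin(a)+q[...,1]*np.cos(a)
k=(X>-82)&(X<-50)&(z<150)
for y in np.arange(72,92,1.):
  m=k&(Y>=y)&(Y<y+1)
  if m.sum():print(y,m.sum(),np.percentile(z[m],[5,50,95]).round(1),int(np.median(V[m])))
v,u=np.where((abs(X+60)<25)&(abs(Y-80)<25));im=c['image'];b=(max(u.min()-40,0),max(v.min()-40,0),u.max()+60,v.max()+40);print(b)
cr=im[b[1]:b[3],b[0]:b[2]];f=min(790/cr.shape[1],590/cr.shape[0]);cv2.imwrite('pics/w4.png',cv2.resize(cr,None,fx=f,fy=f,interpolation=0))
E
```

```text
72.0 44 [89.8 91.  92.1] 239
73.0 51 [90.  91.4 92.5] 246
74.0 24 [89.2 90.6 91.8] 201
76.0 19 [80.4 81.4 82.2] 83
77.0 95 [80.1 82.9 87.5] 63
78.0 44 [84.2 87.  88. ] 247
79.0 51 [85.7 87.1 88.3] 241
80.0 44 [85.9 87.1 88.1] 238
81.0 45 [85.6 87.2 88.4] 243
82.0 32 [86.  87.  88.2] 241
(np.int64(338), np.int64(75), np.int64(476), np.int64(215))
```

View pics/w4.png

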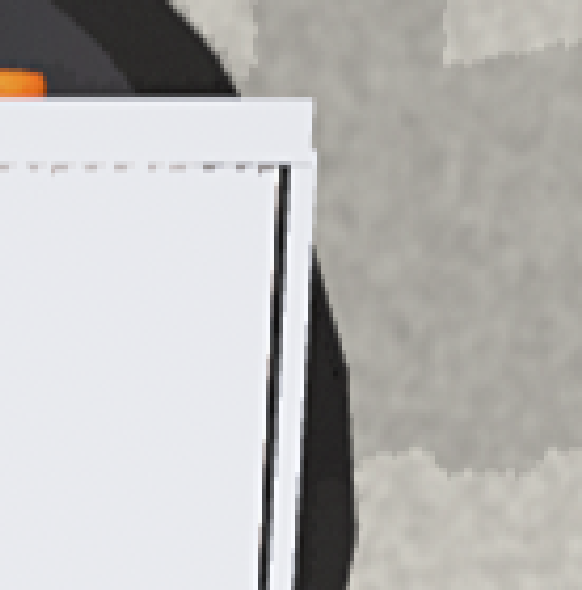

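The geometry agrees. Case and rails span -217 to +83 mm about the rib, so the rib is at module y ≈ +67.5. That is half the 135 mm travel, i.e. the closed end, with a ~2 mm design gap to the lip. With the rigid stop at 23 N, the cover is fully closed. Handing in.

```bash
python3 -c "
from h import env
print(env.state()['t'],env.job_done())"
```

```text
the job is handed in; nothing more can be done
18.3 None
```

I lifted the smaller template out of the bay by its bar, about 37 mm off the middle, and hung it on the hook. I then gripped the cover's rib and slid the cover 108 mm to its end stop. I handed the job in at t = 18.3 s with the gripper open and clear of everything.

**Template:** it hangs level. The last look put the plate centre at (590, 293), against my seat estimate of (588, 295).

**Cover:** the slide force rose to 23 N with no further motion, so it is at a hard stop. I first expected the rib at +75 mm in the module's frame, and it measured about 6 mm short of that. The case, rail and disc measurements put it at +67 to +70 mm. That fits a closed position of half the 135 mm travel, and it leaves a 2 mm seam to the end lip. I took this as fully closed.

**Bystanders:** the jar, wrench and tape appear in place in the final scene view. The pixel-difference check of them was inconclusive because the arm's shadow and lighting had changed, so this rests on looking at the picture.

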